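# Strip the ring bar: lock it, take collar and rings off, free it

### The arm

A 7-joint arm with a two-finger parallel gripper is mounted at the origin on the work surface. World frame = base frame: x ahead of the robot, y to its left, z up, the work surface at z = 0. Lengths are in m, angles in rad, forces in N, time in s.
With the tool pointing down it reaches from about 0.4 to 0.9 m from the base axis. Payload 5.6 kg.
Tool frame: the origin (TCP) lies at the very end of the fingers, on their centre line; the grasp point (between the pads) lies 19 mm behind it; z points along the fingers, y is the line along which they close (so a half turn about z gives the same grasp; the last joint's range is limited). The gripper opens to 92 mm and grips with 3 to 60 N. Pads are 20 mm wide; open, the fingers measure 128 mm over their backs; the gripper's body (75 mm by 189 mm) begins 69 mm behind the grasp point.
Start: joints at [-1.364, 0.468, -0.012, 1.603, 0.006, 1.071, -0.056], TCP at [0.161, 0.63, 0.215] pointing down, gripper open.
Joint ranges: [-2.53, 2.53], [-0.31, 2.02], [-1.57, 1.55], [0.28, 2.44], [-1.29, 4.43], [0.15, 1.84], [-2.92, 2.92]. Speed limits (rad/s): [2.57, 2.57, 3.14, 3.14, 3.14, 3.14, 3.14].

### API

Orientations are given as [roll, pitch, yaw] about the fixed x, y, z axes, in that order (R = Rz(yaw) Ry(pitch) Rx(roll)).
In Python, from cell import r gives the robot as it stands. The module is installed in compiled form; this text tells all that it offers. Calls block until the motion is done:
- r.reach(position, orientation): joint-space move of the TCP to a pose.
- r.move_straight(position, ori=None, max_speed=0.15, until_force=None): straight line of the TCP; ori=None keeps the orientation; max_speed is the mean speed in m/s. With until_force (N) it stops when the force on the tool has changed by that much, and returns True; else False.
- r.goto_joints(angles): joint-space move.
- r.gripper_to(opening, newtons=None): opening from 0.0 (shut) to 1.0 (fully open); newtons is the grip in N (None keeps the last); returns when the fingers have stopped.
- r.sleep(seconds).
- r.solve_ik(position, orientation): joint angles nearest the present ones, or None.
- r.sense(): the state.
- r.grab_frame(name): name is "side" or "top"; returns a dict with "pixels" (420x560x3 uint8, red, green, blue), "K" (3x3 intrinsics, pixels), "k1" (the pictures are not rectified: a ray, as slopes to the right and down, at radius r is drawn at 1 + k1 r^2 times it, then the intrinsics apply), "R" (3x3) and "t" (3): a world point X has camera coordinates R X + t. Camera axes: x right, y down, z forward; pixel columns grow to the right and rows downward; lengths in m; the calibration is good to about 2 mm. A picture is of the moment at which its call begins. There is no depth.
A pose or a line that the arm cannot do raises r.MotionError and nothing moves.
- r.sign_off(): hands the job in; it is judged then, once.
The state is a dict: "clock": time; "joints": joint angles; "qd": joint speeds; "joint_efforts": joint torques, N m; "ee_pos": TCP position; "ee_rot": TCP orientation; "wrist_force": force on the tool from outside, world axes, zero at the start; "torque": the same for the moment, N m; "width": opening from 0.0 (shut) to 1.0 (fully open); "grasp_force": force on a finger pad.
Only numpy, scipy, OpenCV 4.12 (cv2) and the standard library are available. Lean on these libraries where they do the work, as an engineer would, in place of code of your own. Each camera call takes 0.05 s, during which the arm holds its last target. There are 200 camera calls.

### The job

Squeeze the raised red handle of the bench-mounted locking pliers down until they snap over centre and stay locked by themselves on the ring bar's square shank. With the bar locked, take the black stop collar off the end of the rod and leave it in the blue dish, and only then slide both ring blanks off the end of the rod so that they finish in the grey tray. Last, press the yellow release lever so that the pliers spring open, leaving the bar lying in its cradle and not disturbing the other things on the bench.

Things in the scene. Friction and masses are not known exactly. Their poses are not given: they have to be found in the camera images.
- station: fixed station: cradle block and steel locking pliers on a dark plate. Origin on the bench. In its frame (mm): rod along +y, handles along -x; cradle channel along y at x=30, y=-155 to -45, floor z=73, walls to z=89, stop at its -y end; handle pivot at x=-36, y=-100, z=82, turning about y; jaw over the shank, top z=125 when shut; fixed red lower handle x=-36 to -168, y=-100, z=36 to 53
- handle (a joint): upper handle of the pliers, rad: 0 = open (tail raised 39 degrees), grows as the tail is pressed down; centre is passed at 0.56, stop and locked position at 0.68 (level). Below centre it springs open. Pressed straight down at x=-105 to -120 mm of the station it needs 5 to 8 N to pass centre, then snaps down and stays if the shank is under the pad
- handle_press (a point): point on top of the moving red handle, 84 mm along it from its pivot (handle 22 mm wide, reaching 130 mm along from the pivot). Moves with it: at x=-96, z=141 mm of the station when open (top sloping up to the tail), x=-120, z=90 mm when locked (top then level, z=89 to 91 mm); y=-100 mm always
- jaw_pad: round black rubber pad (20 mm across) on the pliers' upper jaw, above the middle of the shank; it comes down as the handle is squeezed. Origin at the centre of its underside
- release (a joint): release lever, rad: 0 at rest, grows as its yellow paddle is pressed down, stop at 0.65; the locked pliers spring open at about 0.3. Spring return
- release_paddle (a point): top centre of the yellow release paddle, 30 x 34 mm, at x=-78, y=-165, z=70 mm of the station at rest, beside the lower handle; press it straight down about 20 mm (3 to 5 N). When the pliers let go the red handle springs up, 65 mm away towards the station's +y
- bar: loose steel ring bar: square shank 24 x 110 x 24 mm lying in the cradle channel, and a round rod 10 mm thick that sticks out 160 mm from it. Origin at the shank's centre (85 mm above the bench); y points along the rod, whose tip is at y=215 mm; rod begins at y=55 mm
- rod_tip (a point): free end of the rod, on its axis, 85 mm above the bench
- collar_center (a point): centre of the black stop collar that hangs outermost on the rod: 28 mm outside, 13 mm bore, 14 mm wide along the rod; loose fit
- ring_a_center (a point): centre of the brass ring blank, innermost on the rod: 34 mm outside, 16 mm bore, 10 mm wide along the rod; loose fit, hangs 3 mm below the rod's axis
- ring_b_center (a point): centre of the copper ring blank, between the brass one and the collar, of the same size
- tray: fixed grey tray under and beyond the rod's tip, 110 mm (x) by 130 mm (y) outside, walls 5 mm thick and 35 mm high, felt floor 5 mm up. Origin under its centre
- collar_dish: fixed blue dish for the collar, 88 mm across at the rim, 18 mm high, floor 4 mm up and about 70 mm across. Origin under its centre
- findings_dish: fixed white dish of the same size holding brass beads: not for the collar
- can: bystander: blue and yellow drink can, 66 mm across, 115 mm high, standing. Origin under its centre
- glue_stick: bystander: yellow glue stick, 27 mm across, 88 mm high, standing. Origin under its centre
- loupe: bystander: dark loupe, 32 mm across, 36 mm high, standing. Origin under its centre
- pliers_red: bystander: red-handled pliers lying flat, 155 mm long, 13 mm high. Origin under its pivot
- mallet: bystander: wooden mallet lying, 230 mm long, 44 mm high. Origin on the bench under the middle of its handle

How it is judged:
By the outcome, as a careful person would: the job done as asked, in the order asked, and still so for the second after the job is handed in, with the robot touching nothing.
It also fails if it takes over 61 s, if anything falls off the work surface, if the arm or the gripper's body presses on something with over 40 N, if the wrist force passes 120 N, or if a joint passes its speed limit or range.

## Working session

There is one attempt and no reset: what is moved stays moved. The work goes in short steps, each a Python script; the robot and the scene stay as the last script left them, time stands still between calls to the robot, and variables do not carry over. Pictures are saved under pics/ and viewed, at most 10 in all, crops included, and the job is handed in when it is done.

```bash
mkdir -p pics
python3 - <<'E'
from cell import r
import cv2,numpy as np
for n in("side","top"):
    f=r.grab_frame(n); cv2.imwrite(f"pics/{n}0.png",f["pixels"][:,:,::-1])
    C=-np.array(f["R"]).T@f["t"]; print(n,C.round(3),np.array(f["R"]).round(3).tolist(),np.array(f["K"]).round(1).tolist(),f["k1"])
s=r.sense();print(s["clock"],s["ee_rot"],s["width"])
E
```

```text
side [0.291 0.577 0.912] [[-0.897, -0.442, -0.004], [-0.349, 0.715, -0.605], [0.27, -0.542, -0.796]] [[399.0, 0.0, 273.2], [0.0, 399.0, 210.7], [0.0, 0.0, 1.0]] -0.09054280468127272
top [0.282 0.028 1.7  ] [[-0.027, -1.0, 0.002], [-0.983, 0.026, -0.18], [0.179, -0.006, -0.984]] [[484.6, 0.0, 280.1], [0.0, 484.6, 207.6], [0.0, 0.0, 1.0]] -0.09734732793707242
0.1 [-3.14002821e+00  1.38196126e-04  2.89170721e+00] 1.0002951060287435
```

View pics/top0.png

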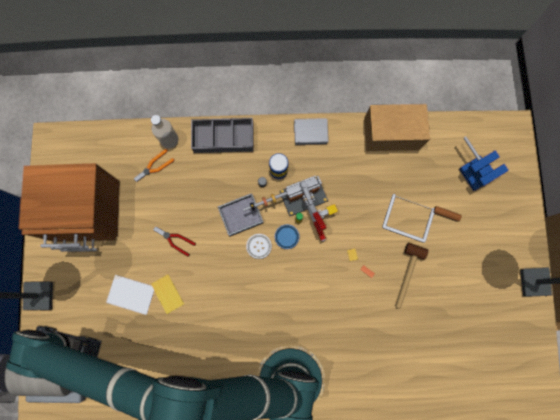

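View pics/side0.png

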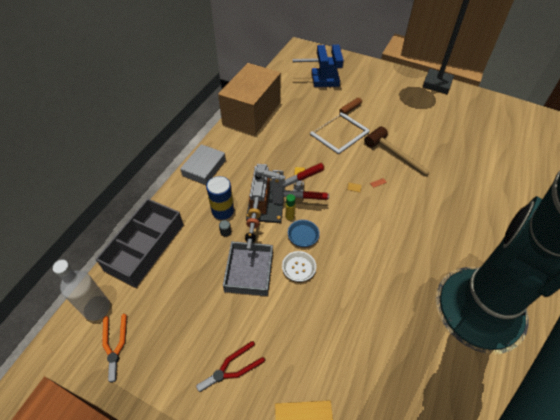

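The top view shows the red handles near (318,222), the paddle at (333,210), the rod running from (290,195) to about (248,210), the tray at (241,215) and the blue dish at (287,237). In the side view the rod runs down from (258,205) to (249,250). I'll zoom in on both.

Run:
```python
import cv2,numpy as np
a=cv2.imread("pics/top0.png")[160:260,210:350]; b=cv2.imread("pics/side0.png")[150:300,210:340]
a=cv2.resize(a,(798,570),interpolation=cv2.INTER_CUBIC);cv2.imwrite("pics/topc.png",a)
b=cv2.resize(b,(520,600),interpolation=cv2.INTER_CUBIC);cv2.imwrite("pics/sidec.png",b)
```

```text
(no output)
```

View pics/topc.png

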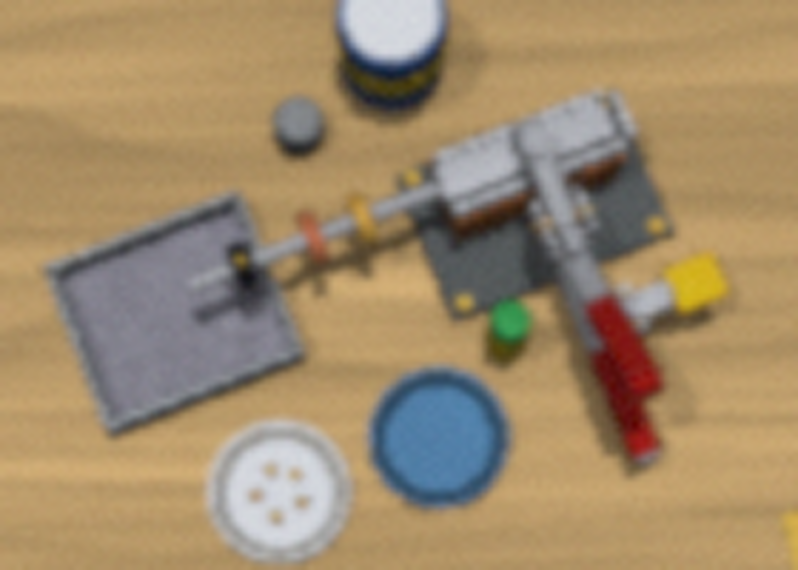

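View pics/sidec.png

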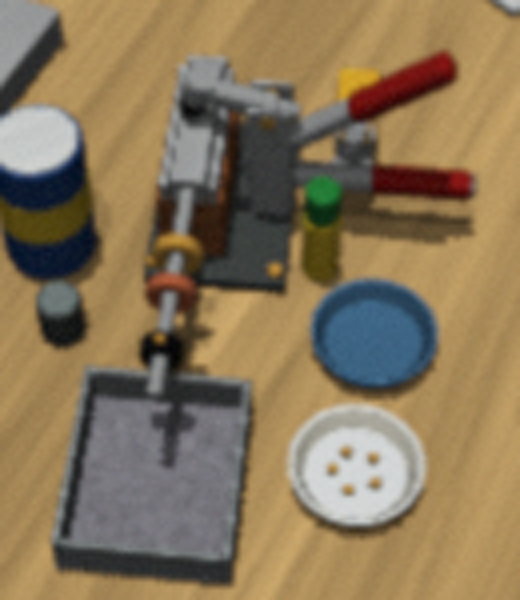

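Top crop (×5.7): rod tip (193,283), collar (240,260), copper ring (314,237), brass ring (362,218), shank end (437,190), paddle (697,283), dish centre (440,437), glue stick cap (510,318). In the side crop (×4) the tip is at (155,390), the collar at (160,348), the rings at (171,292) and (178,250), and the paddle is partly hidden.

```bash
cat > h.py <<'E'
from cell import r
import cv2,numpy as np
def cam(n): 
    f=r.grab_frame(n); f["R"]=np.array(f["R"]);f["t"]=np.array(f["t"]).ravel();f["K"]=np.array(f["K"]);f["D"]=np.array([f["k1"],0,0,0,0.]);return f
def ray(f,p):
    s=cv2.undistortPoints(np.array([[p]],float),f["K"],f["D"])[0,0]
    return -f["R"].T@f["t"], f["R"].T@np.array([*s,1])
def onz(f,p,z):
    c,d=ray(f,p); return c+d*(z-c[2])/d[2]
def tri(f,p,g,q):
    a,d=ray(f,p);b,e=ray(g,q); k=np.linalg.lstsq(np.c_[d,-e],b-a,rcond=None)[0]
    P,Q=a+k[0]*d,b+k[1]*e; return (P+Q)/2,np.linalg.norm(P-Q)
def proj(f,X):
    return cv2.projectPoints(np.atleast_2d(X).astype(float),cv2.Rodrigues(f["R"])[0],f["t"],f["K"],f["D"])[0][:,0]
def blob(f,lo,hi,roi):
    x0,y0,x1,y1=roi;m=cv2.inRange(cv2.cvtColor(f["pixels"][y0:y1,x0:x1],cv2.COLOR_RGB2HSV),lo,hi)
    n,l,s,c=cv2.connectedComponentsWithStats(m); i=1+s[1:,4].argmax()
    return c[i]+[x0,y0],s[i]
E
python3 - <<'E'
from h import *
T=cam("top");S=cam("side")
t=lambda x,y:((x+.5)/5.7-.5+210,(y+.5)/5.7-.5+160)
s=lambda x,y:((x+.5)/4-.5+210,(y+.5)/4-.5+150)
for n,a,b,z in [("tip",(193,283),(155,390),.085),("collar",(240,260),(160,348),.085),("ringb",(314,237),(171,292),.082),("ringa",(362,218),(178,250),.082),("shank",(437,190),(188,190),.089),("dish",(440,437),(374,335),.018),("glue",(510,318),(323,193),.088),("can",(391,17),(37,142),.115),("loupe",(298,115),(60,301),.036),("tray1",(47,270),(55,545),.035),("tray2",(237,197),(90,372),.035),("tray3",(303,355),(252,380),.035),("tray4",(113,432),(232,570),.035),("tail_lo",(640,450),(465,184),.05)]:
    P,e=tri(T,t(*a),S,s(*b)); print(n,P.round(4),round(e,4),"plane",onz(T,t(*a),z)[:2].round(4),onz(S,s(*b),z)[:2].round(4))
for n,a,z in [("paddle",(697,283),.07),("hp",(630,350),.16)]: print(n,onz(T,t(*a),z).round(4))
for f,q,z,nm in [(T,(320,195,345,225),.07,"paddleT"),]:
    c,st=blob(f,(20,120,120),(34,255,255),q);print(nm,c,st,onz(f,c,z).round(4))
for f,q in [(T,(265,220,305,255)),(S,(280,215,325,255))]:
    c,st=blob(f,(95,90,60),(115,255,255),q);print("dish",c,st,onz(f,c,.012).round(4))
E
```

```text
tip [0.5752 0.1419 0.0871] 0.0016 plane [0.5747 0.1418] [0.5767 0.141 ]
collar [0.5877 0.1136 0.0869] 0.0002 plane [0.5879 0.1137] [0.5885 0.1126]
ringb [0.6024 0.0698 0.0819] 0.0023 plane [0.6013 0.0695] [0.6035 0.07  ]
ringa [0.6124 0.0408 0.0862] 0.0024 plane [0.6121 0.0405] [0.6152 0.0382]
shank [ 0.628  -0.0042  0.0896] 0.0033 plane [ 0.6265 -0.0046] [ 0.6299 -0.0044]
dish [ 0.4889 -0.0035  0.0092] 0.0015 plane [ 0.4871 -0.0034] [0.4877 0.0022]
glue [ 0.5494 -0.0457  0.0834] 0.0009 plane [ 0.5482 -0.0456] [ 0.5484 -0.0422]
can [0.7279 0.0205 0.1138] 0.0018 plane [0.7267 0.0202] [0.7281 0.0215]
loupe [0.6877 0.0788 0.0312] 0.002 plane [0.6875 0.0789] [0.6845 0.0813]
tray1 [0.5968 0.2362 0.0286] 0.0028 plane [0.5943 0.235 ] [0.596 0.239]
tray2 [0.6393 0.1182 0.0299] 0.0027 plane [0.6369 0.1176] [0.6386 0.1211]
tray3 [0.5395 0.0793 0.0339] 0.0037 plane [0.5374 0.0789] [0.541  0.0802]
tray4 [0.4964 0.1974 0.0142] 0.0012 plane [0.4932 0.1952] [0.4922 0.2063]
tail_lo [ 0.4734 -0.1227  0.0489] 0.0024 plane [ 0.4721 -0.1228] [ 0.4744 -0.1218]
paddle [ 0.5695 -0.1594  0.07  ]
hp [ 0.5163 -0.1094  0.16  ]
paddleT [331.69072165 208.84536082] [ 6  9 12 11 97] [ 0.5709 -0.1588  0.07  ]
dish [286.51507538 236.45728643] [ 11   6  22  22 398] [ 0.4871 -0.0026  0.012 ]
dish [303.05203252 233.20487805] [  9   6  29  26 615] [ 0.4895 -0.002   0.012 ]
```

The rod direction and tray edges agree: station +y = (-0.339, 0.941), so yaw is 0.346. The paddle and rod tip both put the station origin near (0.588, 0.023). Next I'll squeeze the handle.

```bash
cat >> h.py <<'E'
O=np.array([.5875,.0227]);a=.346;ex=np.array([np.cos(a),np.sin(a)]);ey=np.array([-ex[1],ex[0]])
ORI=[np.pi,0,a+np.pi/2]
def W(x,y,z): return [*(O+ex*x/1e3+ey*y/1e3),z/1e3]
def st(P): d=np.array(P[:2])-O; return (np.array([d@ex,d@ey,P[2]])*1e3).round(1)
def rep(m=""):
    s=r.sense();print(m,round(s["clock"],2),st(s["ee_pos"]),"F",np.round(s["wrist_force"],1),"w",round(s["width"],3),"g",np.round(s["grasp_force"],1))
E
python3 - <<'E'
from h import *
for n,p in dict(press=W(-97,-100,90),col=W(30,85,69),dish=[.488,-.002,.01],tray=W(24,172,10),ringa=W(30,7,67),rel=W(-78,-167,50)).items(): print(n,np.round(p,3),np.round(r.solve_ik(p,ORI),2))
r.gripper_to(0.0,20)
r.reach(W(-97,-100,240),ORI);rep("above")
r.move_straight(W(-97,-100,175),max_speed=.15)
print(r.move_straight(W(-97,-100,110),max_speed=.07,until_force=25));rep()
print(r.move_straight(W(-97,-100,87),max_speed=.04,until_force=18));rep()
r.move_straight(W(-97,-100,140),max_speed=.15);rep("up")
T=cam("top");S=cam("side")
b=cv2.resize(S["pixels"][150:300,210:340,::-1],(520,600),interpolation=cv2.INTER_CUBIC);cv2.imwrite("pics/s1.png",b)
E
```

```text
press [ 0.53  -0.104  0.09 ] [-0.48  0.56  0.8   2.01 -0.56  0.8   0.99]
col [0.587 0.113 0.069] [-0.61  0.6   0.48  1.86 -0.38  0.77  0.43]
dish [ 0.488 -0.002  0.01 ] [-0.34  0.55  0.33  2.14 -0.35  0.51  0.61]
tray [0.552 0.193 0.01 ] [-0.68  0.66  0.38  1.91 -0.39  0.64  0.28]
ringa [0.613 0.039 0.067] [-0.47  0.63  0.48  1.82 -0.39  0.79  0.55]
rel [ 0.571 -0.161  0.05 ] [-0.4   0.75  0.86  1.9  -0.75  0.86  1.2 ]
above 4.44 [-96.4 -99.2 239.9] F [ 0.2  0.5 -0.9] w 0.003 g 0.0
False
 6.1 [ -96.9 -100.1  110.3] F [-1.6 -0.6  4.5] w 0.004 g 1.9
True
 6.64 [-96.7 -99.8  89.1] F [-2.7  1.2 10.4] w 0.006 g 5.2
up 7.13 [-96.8 -99.5 139.6] F [ 0.1 -0.3  0.4] w 0.004 g 0.0
```

View pics/s1.png

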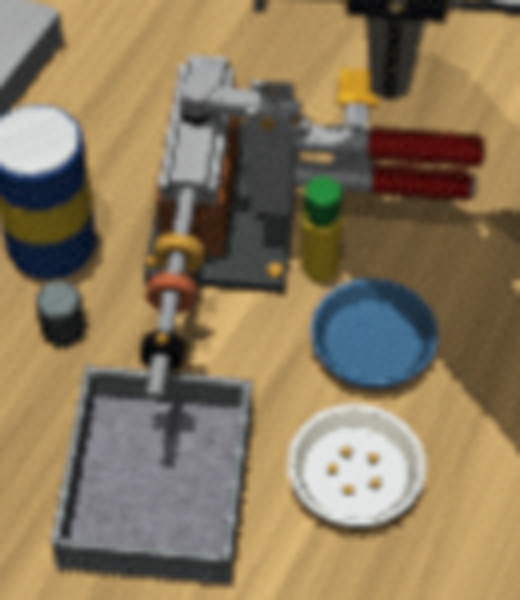

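The upper handle is level at (425,148) and stayed there after the gripper left, so the pliers are locked. Now the collar.

Run:
```python
from h import *
r.gripper_to(0.6)
r.reach(W(30,85,150),ORI)
print(r.move_straight(W(30,85,68),max_speed=.15,until_force=15))
r.gripper_to(0.0,15);rep("grip")
x=30
print(r.move_straight(W(x,133,68),max_speed=.08,until_force=20));rep("off")
T=cam("top");S=cam("side")
cv2.imwrite("pics/s2.png",cv2.resize(S["pixels"][150:300,210:340,::-1],(520,600),interpolation=cv2.INTER_CUBIC))
```

```text
False
grip 10.28 [30.2 85.2 68.3] F [-0.6  0.8  2.2] w 0.286 g 15.0
False
off 11.03 [ 29.9 133.1  67.9] F [-0.3  0.4 -0.8] w 0.293 g 15.0
```

View pics/s2.png

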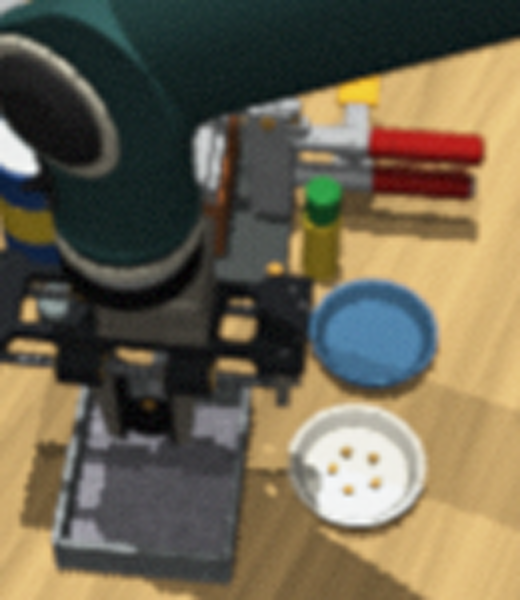

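The collar is held between the fingers at (148,418), width 27 mm, and it is clear of the rod. On to the dish.

Run:
```python
from h import *
D=[.488,-.002]
r.move_straight(W(30,140,130),max_speed=.2)
r.reach([*D,.13],ORI);rep()
r.move_straight([*D,.04],max_speed=.2)
print(r.move_straight([*D,.010],max_speed=.05,until_force=5));rep("low")
r.gripper_to(0.40);r.sleep(.3)
r.move_straight([*D,.13],max_speed=.2);rep("up")
# ring b
r.gripper_to(0.6)
r.reach(W(30,39,150),ORI)
S=cam("side");cv2.imwrite("pics/s3.png",cv2.resize(S["pixels"][150:300,210:340,::-1],(520,600),interpolation=cv2.INTER_CUBIC))
print(r.move_straight(W(30,39,68),max_speed=.15,until_force=15))
r.gripper_to(0.0,15);rep("grip")
```

```text
12.36 [-100.8   11.4  129.8] F [ 0.7  0.4 -0.4] w 0.288 g 15.0
False
low 13.71 [-102.    10.3   10. ] F [ 0.5 -0.9 -1.5] w 0.289 g 15.0
up 15.12 [-102.5   11.1  129.3] F [-0.3  0.4 -0.2] w 0.402 g 0.0
False
grip 17.4 [30.4 39.  68.5] F [0.3 1.4 2.8] w 0.35 g 15.0
```

View pics/s3.png

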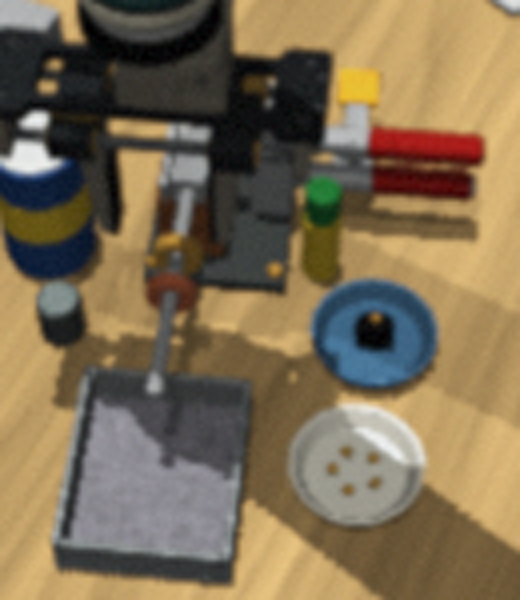

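The collar stands in the middle of the blue dish at (375,328), and the copper ring is gripped. I'll move it to the tray, then do the brass ring.

Run:
```python
from h import *
def place(y):
    print(r.move_straight(W(30,136,68),max_speed=.09,until_force=20));rep("off")
    r.move_straight(W(26,y,60),max_speed=.15)
    print(r.move_straight(W(25,y,12),max_speed=.08,until_force=5));rep("low")
    r.gripper_to(0.46);r.sleep(.2)
    r.move_straight(W(25,y,130),max_speed=.25);rep("up")
place(172)
r.gripper_to(0.6)
r.reach(W(30,7,150),ORI)
S=cam("side");cv2.imwrite("pics/s4.png",cv2.resize(S["pixels"][150:300,210:340,::-1],(520,600),interpolation=cv2.INTER_CUBIC))
print(r.move_straight(W(30,7,68),max_speed=.15,until_force=15))
r.gripper_to(0.0,15);rep("grip")
```

```text
False
off 18.62 [ 29.8 135.4  67.9] F [-0.   0.4 -0.7] w 0.356 g 15.0
False
low 19.77 [ 25.2 171.7  12. ] F [ 0.8  0.4 -1. ] w 0.35 g 15.0
up 20.95 [ 24.3 172.6 129.2] F [-0.5  0.2 -0.6] w 0.462 g 0.0
False
grip 23.27 [30.5  6.9 68.6] F [0.5 0.2 2.7] w 0.348 g 15.0
```

View pics/s4.png

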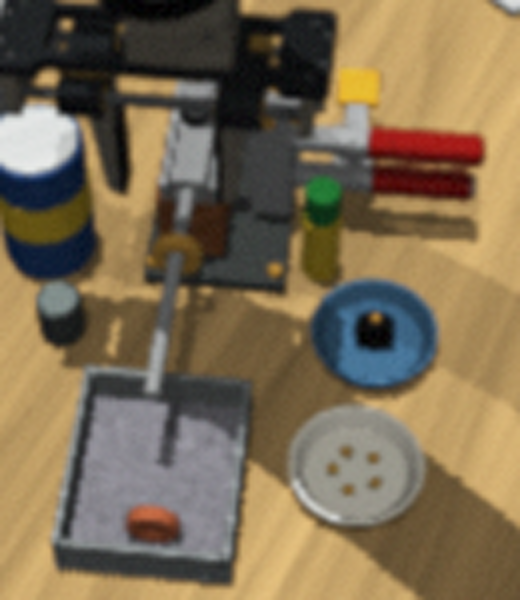

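The copper ring is in the tray at (152,525) and the brass ring is gripped. Next: place the brass ring, then press the release.

Run:
```python
from h import *
y=143
print(r.move_straight(W(30,136,68),max_speed=.1,until_force=20));rep("off")
r.move_straight(W(26,y,60),max_speed=.15)
print(r.move_straight(W(25,y,12),max_speed=.08,until_force=5));rep("low")
r.gripper_to(0.46);r.sleep(.2)
r.move_straight(W(25,y,150),max_speed=.25);rep("up")
r.gripper_to(0.0)
r.reach(W(-78,-169,200),ORI)
S=cam("side");cv2.imwrite("pics/s5.png",cv2.resize(S["pixels"][150:300,210:340,::-1],(520,600),interpolation=cv2.INTER_CUBIC))
rep()
```

```text
False
off 24.71 [ 29.8 135.3  67.9] F [-0.5 -0.1 -0.6] w 0.352 g 15.0
False
low 25.71 [ 25.2 142.7  12. ] F [-0.2  0.6 -0.6] w 0.35 g 15.0
up 26.96 [ 24.2 143.6 149. ] F [ 0.7  0.  -0.9] w 0.458 g 0.0
 28.99 [ -76.8 -167.1  199.5] F [ 0.2 -0.4  0.4] w 0.002 g 0.0
```

View pics/s5.png

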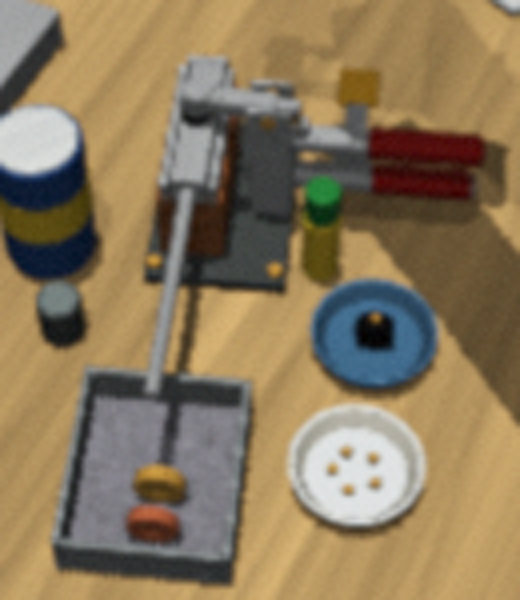

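Both rings are in the tray at (160,483) and (152,525), the collar is in the dish, and the pliers are still locked. I'll press the release.

Run:
```python
from h import *
r.move_straight(W(-78,-169,85),max_speed=.15)
print(r.move_straight(W(-78,-169,48),max_speed=.05,until_force=15));rep("pressed")
r.sleep(.3)
r.move_straight(W(-78,-172,230),max_speed=.2)
r.reach([.45,-.25,.3],ORI);r.sleep(.5);rep("away")
S=cam("side");cv2.imwrite("pics/s6.png",cv2.resize(S["pixels"][150:300,210:340,::-1],(520,600),interpolation=cv2.INTER_CUBIC))
```

```text
False
pressed 30.8 [ -78.1 -169.    48.1] F [0.5 1.1 2.8] w 0.009 g 1.1
away 33.36 [-221.7 -209.8  299.8] F [-0.2 -0.  -0.5] w 0.003 g 0.0
```

View pics/s6.png

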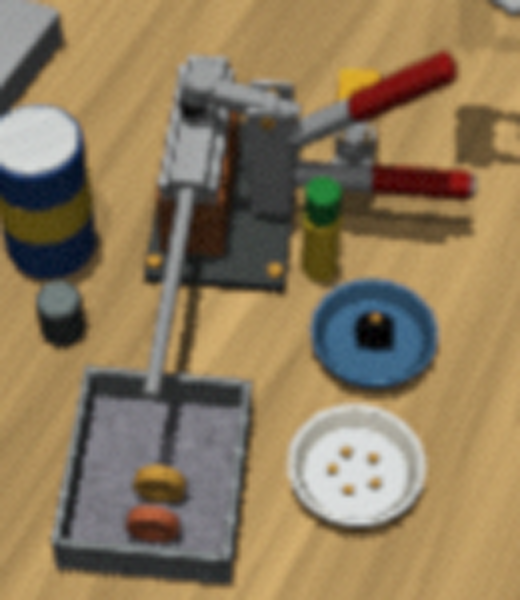

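The upper handle is raised again at (405,85), the bar lies in its cradle, the rings are in the tray and the collar is in the blue dish. The other things near the station are undisturbed.

```bash
python3 -c "
from cell import r
print(r.sign_off())"
```

```text
the job is handed in; nothing more can be done
None
```

The job is done and handed in at about 33 s: the pliers locked, the collar went into the blue dish, then both rings into the grey tray, and the pliers are open again with the bar in its cradle and nothing nearby disturbed.

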